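# Fit the tea infuser into the glass teapot

## Task

Get the teapot ready for brewing: take the bamboo lid off it and stand the lid flat, knob up, in the shallow white saucer; then lift the steel cone infuser out of its leaning stand and gently lower it (no dropping) to nest in the pot's funnel mouth, so that it sits upright and fully home. Keep the pot standing where it is (do not tip it or push it along), and leave the two cups, the caddy and the spoon box alone.

Things in the scene. Friction and masses are not known exactly. Their poses are not given: they have to be found in the camera images.
- pot: Clear glass teapot, loose, 0.6 kg, on the walnut board (board top 18 mm above the work surface). Origin: centre of its underside, z up. Belly 124 mm across, 110 mm high to the rim. Spout to its +y (tip 107 mm from the axis, 105 mm high), walnut handle to its -y (to 106 mm from the axis).
- pot_rim (a point): Centre of the pot's mouth at rim height, 110 mm above the pot's origin. The mouth is a polished, slippery steel funnel: inner radius 34 mm at the rim, tapering to 24.5 mm 18 mm lower (27.9 degrees from the axis), open below; the rim is 75 mm across outside.
- lid: Bamboo lid, about 0.09 kg, lying in the pot's mouth at the start. Origin: centre of its underside, z up. Tapered plug 14 mm high (radius 25 mm below, 32.5 mm above), then a flat disc (radius 41 mm, z = 14 to 19 mm) that lies on the pot's rim, a stem (radius 7 mm) and a round knob of radius 13 mm, straight-sided from z = 33 to 51 mm, top at 53 mm.
- lid_knob (a point): Middle of the lid's knob, 42 mm above the lid's origin: the place to grip (26 mm wide).
- infuser: Perforated steel cone infuser, about 0.12 kg. Origin: centre of its small lower end; z along its axis to the post. Cone radius 10 mm at z = 0, 37 mm at z = 51 mm (same taper as the pot's funnel); cap disc radius 40 mm to z = 56 mm; round walnut post, radius 9 mm, to z = 96 mm. Starts leaning 35 degrees in the stand, post up and to the stand's -x.
- infuser_post (a point): Middle of the gripping part of the infuser's post, on its axis 80 mm from the infuser's origin (24 mm above the cap's upper face). When the infuser is fully home in the pot its origin is about 65 mm above the pot's origin, its cap's underside about 6 mm above the rim, and its axis is the pot's.
- stand: Drip stand, fixed on the board: bamboo foot 130 x 100 x 12 mm with an aluminium conical cup, 37 mm deep, leaning 35 degrees to the stand's -x. Origin: on the foot's underside, z up; the cup's inner floor is centred at x 28 mm, z 34 mm. The infuser stands in it with about 1 mm of play and is pulled out along its own axis.
- saucer: Low white ceramic dish, loose, 0.3 kg, 124 mm across, rim 14 mm high; flat inner floor 6 mm above its origin and about 90 mm across. Origin: centre of its underside.
- cup_a: Small pastel ceramic cup, 68 mm across, 58 mm high, loose; origin at the centre of its underside. Leave alone.
- cup_b: Another such cup. Leave alone.
- caddy: Round aluminium tea caddy, 84 mm across, 92 mm high with its knob, loose; origin at the centre of its underside. Leave alone.
- spoonbox: Bamboo spoon box with a closed flap, 150 (x) x 76 (y) x 56 mm, fixed; origin at the centre of its underside. Leave alone.
- flap (a joint): Flap of the spoon box, hinged at the box's +x end: 0 rad closed, growing as it opens. Leave shut.
Mind the look-alikes: they are no part of the job. Leave any purple look-alike of the lid alone.

How it is judged:
By the outcome, as a careful person would: the job done as asked, in the order asked, and still so for the second after the job is handed in, with the robot touching nothing.
It also fails if it takes over 61 s, if anything falls off the work surface, if the arm or the gripper's body presses on something with over 40 N, if the wrist force passes 120 N, or if a joint passes its speed limit or range.

## Robot

A 6-joint arm with a two-finger parallel gripper is mounted at the origin on the work surface. World frame = base frame: x ahead of the robot, y to its left, z up, the work surface at z = 0. Lengths are in mm, angles in rad, forces in N, time in s.
With the tool pointing down it reaches from about 225 to 725 mm from the base axis. Payload 3.1 kg.
Tool frame: the origin (TCP) lies on the centre line of the jaws, within the pads' length; the fingertips stand 25 mm ahead of it and the grasp point (between the pads) lies 6 mm ahead of it; z points along the fingers, y is the line along which they close (so a half turn about z gives the same grasp; the last joint's range is limited). The gripper opens to 85 mm and grips with 20 to 120 N. Pads are 22 mm wide; open, the fingers measure 114 mm over their backs; the gripper's body (76 mm by 85 mm) begins 54 mm behind the grasp point. The pads swing forward as they close: fully open they stand 13 mm farther back than shut.
Start: joints at [-1.473, 0.048, 0.099, 1.622, 0, 1.443], TCP at [117.525, -511.669, 256.312] pointing down, gripper open.
Joint ranges: [-2.91, 2.91], [-0.99, 1.94], [-1.21, 1.42], [-2.12, 2.29], [-1.49, 1.47], [-3.14, 3.14]. Speed limits (rad/s): [2.79, 2.79, 3.14, 3.14, 3.14, 3.14].

## Interface

Orientations are given as a 3x3 rotation matrix whose columns are the frame's x, y, z axes.
In Python, from rig import arm, optics, ticket gives the robot as it stands.
- The arm moves only by the tool move_arm, never from a script. Its argument "plan" is a list that holds one entry, the list of rows, each a list of 7 numbers: the shift along the tool's x, y, z in m, then the turn, a rotation vector about the tool's x, y, z in rad, then the finger opening in m, from 0 to 0.0854. A call has 1 to 5 rows; each row shifts and turns the commanded pose from where the row before left it, along the tool's axes as they then stand; what a row does not reach is not made up. A row lasts 1/10 s, in which the tool goes at most 50 mm and 8.59 degrees, less where a joint would pass 70% of its speed; a pose out of reach is approached as far as the arm can. A call is refused whole if a number of a shift passes 0.05 or a number of a turn 0.15, either way. A call with a gripper value outside its range is refused whole. The fingers move at their own pace and stop on an object; the grip force is fixed at half the most. Time passes only in rows, so rows that do not move let the fingers close. It gives the time, the measured TCP pose, the force, the opening and the grip force at its end, in the units of the state.
- arm.state(): the state, without advancing time (a new reading comes with each control period).
- optics.grab_frame(name): name is "scene" or "side" or "wrist"; returns a dict with "image" (384x512x3 uint8, red, green, blue), "z_map" (384x512 float32, mm along the optical axis (not along the pixel's ray), 0 where there is no reading), "intrinsics" (3x3 intrinsics, pixels), "world_to_cam" (4x4, takes a point from world to camera coordinates); the wrist camera has in their place "hand_eye" (4x4, takes a point from camera to tool coordinates, whose origin is the TCP and whose axes are the flange's). Camera axes: x right, y down, z forward; pixel columns grow to the right and rows downward; lengths in mm; the calibration is good to about 2 mm. The wrist camera is an equidistant fisheye: a pixel r from the principal point sees the ray r / f radians off the axis. A picture is of the moment at which its call begins: read the wrist's pose just before it.
- ticket.job_done(): hands the job in; it is judged then, once.
The state is a dict: "t": time; "joint_positions": joint angles; "qvel": joint speeds; "joint_torque": joint torques, N m; "position": TCP position; "tool_rot": TCP orientation; "force": force on the tool from outside, world axes, zero at the start; "ft_torque": the same for the moment, N m; "opening": finger opening in mm; "grasp_force": force on a finger pad.
Only numpy, scipy, OpenCV 4.12 (cv2) and the standard library are available. Lean on these libraries where they do the work, as an engineer would, in place of code of your own. Each camera call takes 0.05 s, during which the arm holds its last target. There are 200 camera calls.

## Working session

There is one attempt and no reset: what is moved stays moved. The work goes in short steps, Python scripts to look and compute and a tool call to move; the robot and the scene stay as the last step left them, time stands still between calls to the robot, and variables do not carry over. Pictures are saved under pics/ and viewed, at most 10 in all, crops included, and the job is handed in when it is done.

Besides the shell and the picture viewer there is one more tool, called after ">>>" in YAML: its name, and indented under it one key for each argument. move_arm: Moves the arm, as the interface text tells. Its arguments: {"type":"object","properties":{"plan":{"type":"array","items":{"type":"array","items":{"type":"array","items":{"type":"number"}}}}},"required":["plan"]}

```bash
ls; mkdir -p pics; python3 - <<'E'
from rig import arm, optics
import cv2,numpy as np
s=arm.state();print(s)
ims=[]
for n in("scene","side"):
    f=optics.grab_frame(n);np.savez(n+"0.npz",**f)
    ims.append(f["image"]);print(n,f["intrinsics"],f["world_to_cam"].round(4).tolist())
im=np.hstack(ims)[:,:,::-1]
cv2.imwrite("pics/scene0.png",cv2.resize(ims[0][:,:,::-1],(800,600),interpolation=cv2.INTER_CUBIC))
cv2.imwrite("pics/side0.png",cv2.resize(ims[1][:,:,::-1],(800,600),interpolation=cv2.INTER_CUBIC))
E
```

```text
pics
{'t': 0.0, 'joint_positions': array([-1.47281619e+00,  4.87330740e-02,  9.75792064e-02,  1.62196710e+00,
       -1.38717241e-05,  1.44301680e+00]), 'qvel': array([-0.00013763, -0.00039131,  0.00158723, -0.00059459,  0.00074657,
        0.00094237]), 'joint_torque': array([ 3.54670738e-04, -3.38783526e+01,  3.20015216e+01,  2.01277889e-02,
       -5.67755660e-05,  2.94404394e-07]), 'position': array([ 117.4599933 , -511.1316686 ,  255.11691896]), 'tool_rot': array([[ 9.74624372e-01,  2.23846546e-01, -2.41209288e-04],
       [ 2.23846498e-01, -9.74621670e-01,  2.31213171e-03],
       [ 2.82474898e-04, -2.30745377e-03, -9.99997298e-01]]), 'force': array([-0.01802481, -0.48535332,  0.36425031]), 'ft_torque': array([-0.00410443,  0.04887584,  0.05818157]), 'grasp_force': 0.0, 'opening': 85.6092012261729}
scene [[485.74469651   0.         250.52374227]
 [  0.         485.74469651 191.31187768]
 [  0.           0.           1.        ]] [[0.273, 0.962, -0.0047, -82.8508], [0.6175, -0.179, -0.766, -239.8369], [-0.7377, 0.2062, -0.6429, 2032.667], [0.0, 0.0, 0.0, 1.0]]
side [[380.70880636   0.         253.58159201]
 [  0.         380.70880636 195.47654918]
 [  0.           0.           1.        ]] [[0.9947, -0.1027, -0.001, -520.0308], [-0.0742, -0.7121, -0.6982, 71.0912], [0.071, 0.6946, -0.7159, 1135.0519], [0.0, 0.0, 0.0, 1.0]]
```

View pics/scene0.png

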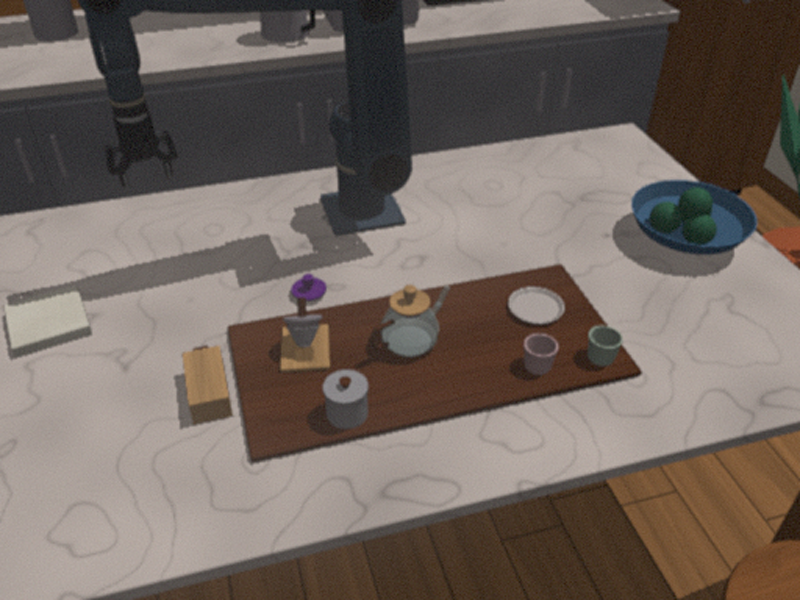

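View pics/side0.png

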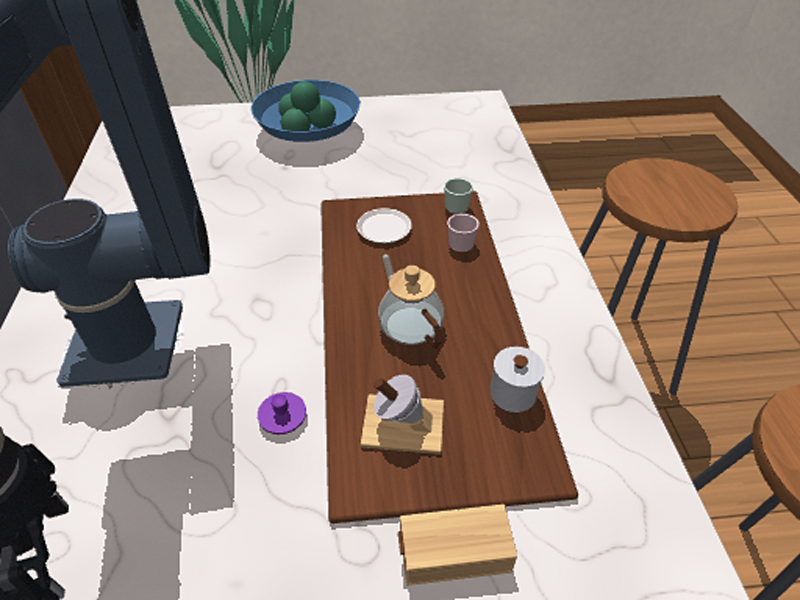

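The lid candidates in the side view are the bamboo lid on the pot at (412,283) and the purple one on the bare surface at (282,412). The bamboo one in the pot's mouth fits the description. I'll confirm it in a crop and measure.

```bash
cat > h.py <<'E'
import numpy as np,cv2
def cloud(f):
    z=f["z_map"].astype(float);K=f["intrinsics"];v,u=np.indices(z.shape)
    P=np.stack([(u-K[0,2])/K[0,0]*z,(v-K[1,2])/K[1,1]*z,z],-1)
    T=f["world_to_cam"];W=(P-T[:3,3])@T[:3,:3]
    W[z<=0]=np.nan;return W
def ray(f,u,v,h):
    K=f["intrinsics"];T=f["world_to_cam"];d=T[:3,:3].T@np.array([(u-K[0,2])/K[0,0],(v-K[1,2])/K[1,1],1]);c=-T[:3,:3].T@T[:3,3]
    return c+d*(h-c[2])/d[2]
E
python3 - <<'E'
from h import *
F={n:dict(np.load(n+"0.npz")) for n in("scene","side")}
ref={"side":dict(lid=(412,283,160),sau=(384,227,60),board=(360,480,0)),"scene":dict(lid=(410,298,0),sau=(536,305,0),board=(270,430,0))}
for n,f in F.items():
    W=cloud(f);im=f["image"];hsv=cv2.cvtColor(im,cv2.COLOR_RGB2HSV)
    for k,(x,y,_) in ref[n].items():
        x,y=int(x/1.5625),int(y/1.5625);print(n,k,hsv[y,x],W[y,x].round(1))
    x,y=[int(t/1.5625) for t in ref[n]["lid"][:2]]
    m=cv2.inRange(hsv,(8,60,90),(30,255,255))
    nl,lab,st,ce=cv2.connectedComponentsWithStats(m)
    for i in range(1,nl):
        if st[i,4]>100 and 100<ce[i][0]<400:
            P=W[lab==i];print(n,"tan comp",st[i],ce[i].round(1),"med",np.nanmedian(P,0).round(1),"z5/95",np.nanpercentile(P[:,2],[5,50,95]).round(1))
    m=cv2.inRange(hsv,(0,0,150),(180,40,255))
    x,y=[int(t/1.5625) for t in ref[n]["sau"][:2]]
    nl,lab,st,ce=cv2.connectedComponentsWithStats(m);i=lab[y,x]
    print("saucer",i,st[i],ce[i])
    if i:
        c,_=cv2.findContours((lab==i).astype(np.uint8),0,2);e=cv2.fitEllipse(max(c,key=len));print(e,ray(f,*e[0],18+13))
f=F["side"]["image"];g=F["scene"]["image"]
a=cv2.resize(f[160:300,155:295],(600,600),interpolation=2)
b=cv2.resize(g[165:245,170:300],(800,492),interpolation=2)
cv2.imwrite("pics/crop1.png",cv2.cvtColor(a,4))
cv2.imwrite("pics/crop2.png",cv2.cvtColor(b,4))
E
```

```text
scene lid [14 86 83] [555.7 -33.5 148. ]
scene sau [  8  17 163] [512.3 277.3  18.3]
scene board [ 10 118  84] [ 702.3 -353.9   13.4]
scene tan comp [249 182  27  20 368] [262.1 192.4] med [552.1 -32.3 130.9] z5/95 [ 15.5 130.9 163.7]
scene tan comp [148 205  28  21 160] [159.9 213.9] med [ 430.4 -354.1   15.2] z5/95 [10.6 15.2 19.2]
scene tan comp [178 206  34  31 696] [195.7 224.2] med [ 535.3 -248.6   27.6] z5/95 [19.2 27.6 47.1]
scene tan comp [117 221  30  40 918] [130.8 240.4] med [ 565.7 -455.2   53.9] z5/95 [49.  53.9 57.8]
saucer 11 [326 185  32  22 472] [341.36440678 195.83898305]
((341.2818603515625, 195.7240753173828), (18.243038177490234, 31.351322174072266), 103.79557037353516) [527.59593391 262.37744129  31.        ]
side lid [ 15 107 100] [545.3 -36.6 138.3]
side sau [  0   6 240] [520.4 271.5  24.6]
side board [ 10 146 117] [ 430.6 -340.5   19.2]
side tan comp [  206   122   164   210 20222] [270.9 237.8] med [ 560.8 -158.1   19.7] z5/95 [16.9 19.7 32.1]
side tan comp [ 374  135   35   61 1066] [389.6 162.2] med [1501.7  982.3 -747.6] z5/95 [-756.5 -747.6 -738.4]
side tan comp [ 255  322   76   53 3134] [292.  347.7] med [ 557.4 -468.5   57.4] z5/95 [14.8 57.4 60. ]
saucer 115 [228 133  35  22 587] [245.36797274 143.9318569 ]
((245.36553955078125, 143.91171264648438), (20.779531478881836, 33.8846549987793), 88.23992919921875) [521.64404519 269.37707983  31.        ]
```

View pics/crop1.png

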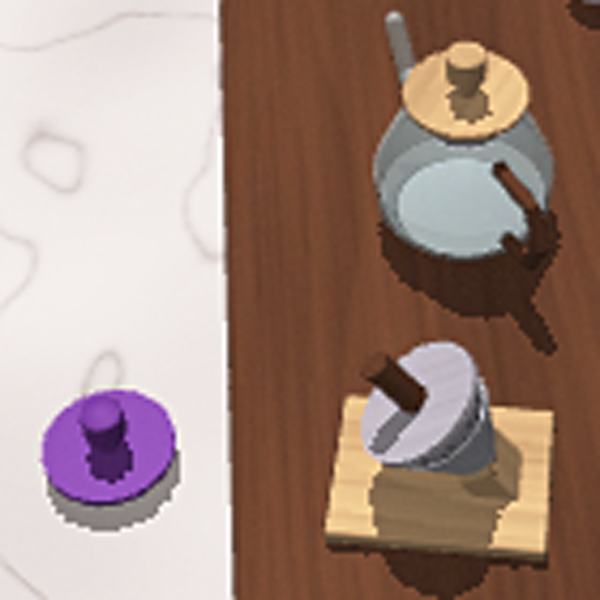

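Crop 1 confirms it: the bamboo lid sits in the pot's mouth at (466,90), and the purple lid stands apart on the surface at (110,450). The infuser's post tip is at (379,370), with the post's base at (415,400).

```bash
python3 - <<'E'
from h import *
f=dict(np.load("side0.npz"));W=cloud(f)
c=lambda x,y:(155+x*140/600-.4,160+y*140/600-.4)
print("knobtop",ray(f,*c(466,52),167)); print("disc",ray(f,*c(466,90),133))
C=np.array([ray(f,*c(*p),30) for p in[(348,396),(553,410),(545,548),(327,540)]]);print("foot",C.round(1).tolist(),C.mean(0))
for a,b in((0,1),(3,2)): d=C[b]-C[a];print(np.degrees(np.arctan2(d[1],d[0])),np.linalg.norm(d))
for a,b in((3,0),(2,1)): d=C[b]-C[a];print(np.degrees(np.arctan2(-d[0],d[1])),np.linalg.norm(d))
# cap plane
im=f["image"];hsv=cv2.cvtColor(im,cv2.COLOR_RGB2HSV)
m=np.zeros(im.shape[:2],np.uint8);cv2.ellipse(m,((252.8,255),(24,28),20),1,-1)
s=(m>0)&(hsv[...,1]<50)&(hsv[...,2]>140)
P=W[s];P=P[~np.isnan(P).any(1)]
for _ in range(4):
    q=P.mean(0);n=np.linalg.svd(P-q)[2][2];n*=np.sign(n[2]);r=(P-q)@n;P=P[abs(r)<8]
print("cap",len(P),q.round(1),n.round(3),np.degrees(np.arccos(n[2])),np.degrees(np.arctan2(n[1],n[0])),r.std())
S=hsv[...,1]<70
k=cv2.inRange(hsv,(0,0,110),(180,60,255));print("sau floor px",ray(f,246,145.5,24))
E
```

```text
knobtop [546.43114431 -30.38833148 167.        ]
disc [547.12739083 -29.54618012 133.        ]
foot [[455.7, -188.7, 30.0], [580.8, -212.3, 30.0], [561.1, -307.1, 30.0], [436.5, -288.9, 30.0]] [ 508.51358218 -249.25222546   30.        ]
-10.68788601693179 127.36362616794554
-8.311415404453488 125.94828713398256
-10.864693486605322 102.02382376732955
-11.775947463780218 96.81830606147987
cap 327 [ 497.  -250.7  102.5] [-0.583  0.121  0.803] 36.56212343846668 168.3238211094615 0.9390553125053849
sau floor px [523.74937834 269.10426905  24.        ]
```

>>> move_arm:
  plan:
    - [[0,0,0,0,0,-0.135,0.085],[0,0,0,0,0,-0.135,0.085],[0,0,0,0,0,-0.135,0.085],[0,0,0,0,0,-0.135,0.085],[0,0,0,0,0,-0.135,0.085]]

```text
t: 0.6
position: [117.5, -511.3, 255.6]
tool_rot: [[0.617, 0.787, -0.0], [0.787, -0.617, 0.001], [0.001, -0.001, -1.0]]
force: [-0.9, 0.4, -0.2]
opening: 84.8
grasp_force: 0.0
```

>>> move_arm:
  plan:
    - [[0,0,0,0,0,-0.135,0.085],[0,0,0,0,0,-0.135,0.085],[0,0,0,0,0,-0.135,0.085],[0,0,0,0,0,-0.135,0.085],[0,0,0,0,0,-0.135,0.085]]

```text
t: 1.1
position: [117.5, -511.3, 255.5]
tool_rot: [[-0.011, 1.0, -0.0], [1.0, 0.011, 0.002], [0.002, -0.0, -1.0]]
force: [0.7, 0.1, 0.6]
opening: 85.3
grasp_force: 0.0
```

>>> move_arm:
  plan:
    - [[0.032,0.0286,-0.003,0,0,0,0.085],[0.032,0.0286,-0.003,0,0,0,0.085],[0.032,0.0286,-0.003,0,0,0,0.085],[0.032,0.0286,-0.003,0,0,0,0.085],[0.032,0.0286,-0.003,0,0,0,0.085]]

```text
t: 1.6
position: [260.4, -349.4, 270.9]
tool_rot: [[-0.004, 1.0, -0.0], [1.0, 0.004, 0.001], [0.001, -0.0, -1.0]]
force: [1.0, 0.4, 0.6]
opening: 85.2
grasp_force: 0.0
```

>>> move_arm:
  plan:
    - [[0.032,0.0286,-0.003,0,0,0,0.085],[0.032,0.0286,-0.003,0,0,0,0.085],[0.032,0.0286,-0.003,0,0,0,0.085],[0.032,0.0286,-0.003,0,0,0,0.085],[0.032,0.0286,-0.003,0,0,0,0.085]]

```text
t: 2.1
position: [402.7, -188.6, 286.0]
tool_rot: [[-0.005, 1.0, -0.0], [1.0, 0.005, 0.0], [0.0, -0.0, -1.0]]
force: [0.2, -0.4, -0.5]
opening: 84.7
grasp_force: 0.0
```

>>> move_arm:
  plan:
    - [[0.032,0.0286,-0.003,0,0,0,0.085],[0.032,0.0286,-0.003,0,0,0,0.085],[0.032,0.0286,-0.003,0,0,0,0.085],[0.02,0.02,-0.003,0,0,0,0.085],[0,0,0,0,0,0,0.085]]

```text
t: 2.6
position: [508.8, -71.0, 297.4]
tool_rot: [[-0.01, 1.0, -0.0], [1.0, 0.01, 0.001], [0.001, -0.0, -1.0]]
force: [-0.3, -0.1, 0.0]
opening: 84.7
grasp_force: 0.0
```

```bash
cat >> h.py <<'E'
def wray(f,s,u,v):
    """fisheye ray in world: origin, dir"""
    K=f["intrinsics"];d=np.array([(u-K[0,2])/K[0,0],(v-K[1,2])/K[1,1]]);r=np.hypot(*d);
    d=np.array([*(d/r*np.sin(r)),np.cos(r)]) if r>0 else np.array([0,0,1.])
    H=f["hand_eye"];R=np.array(s["tool_rot"])
    return R@H[:3,3]+s["position"],R@H[:3,:3]@d
def won(f,s,u,v,h):
    o,d=wray(f,s,u,v);return o+d*(h-o[2])/d[2]
def wcloud(f,s):
    z=f["z_map"].astype(float);K=f["intrinsics"];v,u=np.indices(z.shape)
    d=np.stack([(u-K[0,2])/K[0,0],(v-K[1,2])/K[1,1]],-1);r=np.linalg.norm(d,axis=-1)+1e-9
    P=np.concatenate([d*(np.tan(r)/r*z)[...,None],z[...,None]],-1)
    H=f["hand_eye"];R=np.array(s["tool_rot"])
    W=(P@H[:3,:3].T+H[:3,3])@R.T+s["position"];W[z<=0]=np.nan;return W
def save(name):
    from rig import arm,optics
    s=arm.state();f=optics.grab_frame("wrist");np.savez(name,s_rot=s["tool_rot"],s_pos=s["position"],**f)
    cv2.imwrite("pics/%s.png"%name,cv2.resize(f["image"][:,:,::-1],(800,600),interpolation=2));return f,s
def load(name):
    f=dict(np.load(name+".npz"));return f,dict(tool_rot=f["s_rot"],position=f["s_pos"])
E
python3 - <<'E'
from h import *
f,s=save("w1");print(s["t"],s["position"],s["tool_rot"].round(3).tolist(),s["joint_positions"].round(3));print(f["intrinsics"],f["hand_eye"].round(3))
E
```

```text
2.6 [508.80782713 -71.02808702 297.39351953] [[-0.01, 1.0, -0.0], [1.0, 0.01, 0.001], [0.001, -0.0, -1.0]] [-2.700e-01  3.400e-02  1.670e-01  1.705e+00  1.000e-03  1.291e+00]
[[297.31863964   0.         252.7554501 ]
 [  0.         297.31863964 186.08299114]
 [  0.           0.           1.        ]] [[-0.00000e+00 -9.61000e-01 -2.75000e-01  7.02950e+01]
 [ 1.00000e+00  0.00000e+00 -1.00000e-03  1.64000e-01]
 [ 1.00000e-03 -2.75000e-01  9.61000e-01 -1.17605e+02]
 [ 0.00000e+00  0.00000e+00  0.00000e+00  1.00000e+00]]
```

View pics/w1.png

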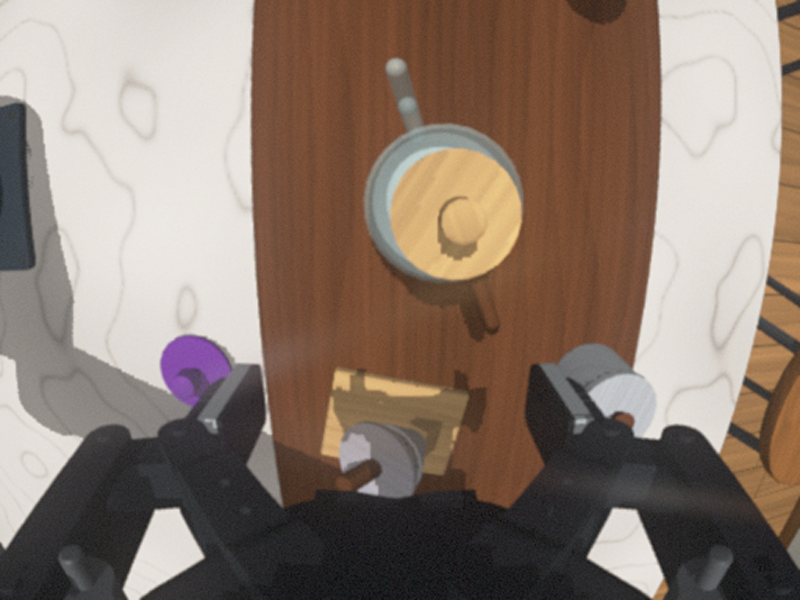

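The wrist view shows the lid disc centred at (456,214), the knob top at (463,221), the spout tip at (396,66), and the infuser post near (358,476).

```bash
python3 - <<'E'
from h import *
f,s=load("w1");im=f["image"];hsv=cv2.cvtColor(im,cv2.COLOR_RGB2HSV)
m=cv2.inRange(hsv,(8,60,130),(30,255,255));nl,lab,st,ce=cv2.connectedComponentsWithStats(m)
i=lab[int(180/1.5625),int(440/1.5625)];c,_=cv2.findContours((lab==i).astype(np.uint8),0,2)
e=cv2.fitEllipse(max(c,key=len));print(e,"disc",won(f,s,*e[0],133))
print("knobtop",won(f,s,463/1.5625,221/1.5625,167))
W=wcloud(f,s);P=W[lab==i];print(np.nanpercentile(P[:,2],[5,50,90,99]))
d=P[abs(P[:,2]-np.nanmedian(P[:,2]))<6];print((np.nanpercentile(d,1,axis=0)+np.nanpercentile(d,99,axis=0))/2)
k=P[P[:,2]>158];print("knob",len(k),np.nanmean(k,0))
print("spout tip",won(f,s,396/1.5625,66/1.5625,121))
for n,p in dict(c1=(337,368),c2=(469,388),c3=(447,474),c4=(321,453)).items(): print(n,won(f,s,p[0]/1.5625,p[1]/1.5625,30).round(1))
E
```

```text
((291.834716796875, 136.91156005859375), (83.48681640625, 84.04959869384766), 70.251220703125) disc [545.67729093 -32.06891997 133.        ]
knobtop [545.13015069 -32.07306855 167.        ]
[131.66774762 133.01680888 165.62990143 167.62817998]
[545.8489694  -32.33376402 132.90632678]
knob 707 [545.2801104  -31.93673652 166.30428052]
spout tip [508.08065463  60.59682447 121.        ]
c1 [ 456.5 -185.    30. ]
c2 [ 579.5 -205.    30. ]
c3 [ 564.9 -307.8   30. ]
c4 [ 435.7 -282.4   30. ]
```

>>> move_arm:
  plan:
    - [[0.013,0.0125,0.02,0,0,0,0.085],[0.013,0.0125,0.025,0,0,0,0.085],[0.0125,0.012,0.025,0,0,0,0.085],[0,0,0.02,0,0,0,0.085],[0,0,0,0,0,0,0.085]]

```text
t: 3.15
position: [541.1, -35.4, 204.0]
tool_rot: [[-0.004, 1.0, -0.009], [1.0, 0.004, 0.001], [0.001, -0.009, -1.0]]
force: [-1.4, 1.1, 0.1]
opening: 84.8
grasp_force: 0.0
```

>>> move_arm:
  plan:
    - [[0,0,0.018,0,0,0,0.07],[0,0,0.014,0,0,0,0.06],[0,0,0.008,0,0,0,0.06],[0,0,0.003,0,0,0,0.06],[0,0,0,0,0,0,0.06]]

```text
t: 3.65
position: [543.7, -35.3, 165.2]
tool_rot: [[-0.005, 1.0, -0.0], [1.0, 0.005, 0.0], [0.0, -0.0, -1.0]]
force: [0.0, -0.1, 0.7]
opening: 59.9
grasp_force: 0.0
```

>>> move_arm:
  plan:
    - [[0.003,0.0017,0.001,0,0,0,0.06],[0,0,0,0,0,0,0.045],[0,0,0,0,0,0,0.035],[0,0,0,0,0,0,0.03],[0,0,0,0,0,0,0.026]]

```text
t: 4.15
position: [545.8, -32.0, 164.5]
tool_rot: [[-0.005, 1.0, 0.0], [1.0, 0.005, -0.0], [-0.0, 0.0, -1.0]]
force: [0.0, -0.8, -0.2]
opening: 25.8
grasp_force: 0.2
```

>>> move_arm:
  plan:
    - [[0,0,0,0,0,0,0.02],[0,0,0,0,0,0,0.01],[0,0,0,0,0,0,0],[0,0,0,0,0,0,0],[0,0,0,0,0,0,0]]

```text
t: 4.65
position: [545.9, -32.0, 164.7]
tool_rot: [[-0.005, 1.0, 0.001], [1.0, 0.005, -0.0], [-0.0, 0.001, -1.0]]
force: [0.2, 0.0, 3.4]
opening: 24.2
grasp_force: 59.1
```

>>> move_arm:
  plan:
    - [[0,0,-0.004,0,0,0,0],[0,0,-0.008,0,0,0,0],[0,0,-0.014,0,0,0,0],[0,0,-0.02,0,0,0,0],[0,0,-0.02,0,0,0,0]]

```text
t: 5.15
position: [545.5, -32.0, 231.6]
tool_rot: [[-0.005, 1.0, -0.0], [1.0, 0.005, -0.0], [-0.0, -0.0, -1.0]]
force: [0.3, 0.9, -1.0]
opening: 24.3
grasp_force: 58.9
```

>>> move_arm:
  plan:
    - [[0.01,-0.001,-0.02,0,0,0,0],[0.02,-0.002,-0.01,0,0,0,0],[0.03,-0.003,0,0,0,0,0],[0.035,-0.003,0,0,0,0,0],[0.035,-0.003,0,0,0,0,0]]

```text
t: 5.65
position: [533.1, 98.9, 261.8]
tool_rot: [[-0.004, 1.0, 0.002], [1.0, 0.004, 0.0], [0.0, 0.002, -1.0]]
force: [0.4, 0.4, -0.3]
opening: 23.9
grasp_force: 58.9
```

>>> move_arm:
  plan:
    - [[0.035,-0.003,0,0,0,0,0],[0.03,-0.003,0,0,0,0,0],[0.025,-0.003,0,0,0,0,0],[0.01,-0.001,0,0,0,0,0],[0,0,0,0,0,0,0]]

```text
t: 6.15
position: [522.5, 198.8, 261.0]
tool_rot: [[-0.007, 1.0, 0.001], [1.0, 0.007, -0.0], [-0.0, 0.001, -1.0]]
force: [0.3, -0.1, -0.7]
opening: 24.4
grasp_force: 58.9
```

```bash
python3 - <<'E'
from h import *
f,s=save("w2");print(s["t"],s["position"],s["tool_rot"].round(3).tolist(),s["force"],s["opening"],s["grasp_force"])
E
```

```text
6.15 [522.45492205 198.77095696 260.95005681] [[-0.007, 1.0, 0.001], [1.0, 0.007, -0.0], [-0.0, 0.001, -1.0]] [ 0.27852233 -0.10983794 -0.74589417] 24.357391237692852 58.85135910819599
```

View pics/w2.png

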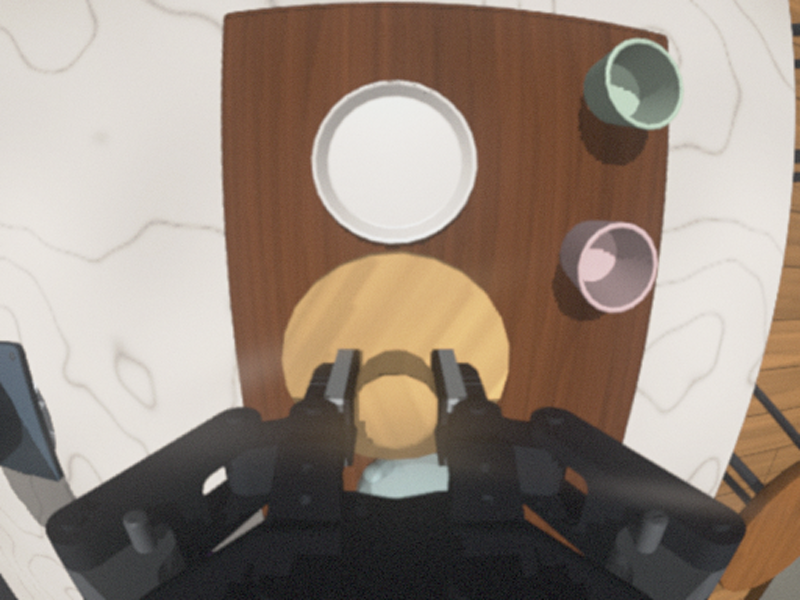

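The lid is held flat. The saucer is seen whole, centred at about (395,162), and both cups are clear of it at (618,267) and (638,85).

```bash
python3 - <<'E'
from h import *
f,s=load("w2");im=f["image"];hsv=cv2.cvtColor(im,cv2.COLOR_RGB2HSV)
m=cv2.inRange(hsv,(0,0,120),(180,50,255));m[:, :150]=0;m[:,310:]=0;m[:20]=0;m[165:]=0
nl,lab,st,ce=cv2.connectedComponentsWithStats(m);i=lab[104,253];print(st[i])
c,_=cv2.findContours((lab==i).astype(np.uint8),0,2);c=max(c,key=len)
P=np.array([won(f,s,*p[0],32)[:2] for p in c]);(x,y),r=cv2.minEnclosingCircle(P.astype(np.float32));print("rim",x,y,r,P.mean(0))
W=wcloud(f,s);Q=W[lab==i];q=Q[Q[:,2]<27];print("floor z",np.nanmedian(q[:,2]),(np.nanpercentile(q,1,axis=0)+np.nanpercentile(q,99,axis=0))/2)
# lid disc far edge vs TCP (held lid pose)
m=cv2.inRange(hsv,(8,60,110),(30,255,255));lid=W[160:235,180:330][m[160:235,180:330]>0];lid=lid[(lid[:,2]>200)&(lid[:,2]<238)];print("lid z",np.nanmedian(lid[:,2]),np.nanpercentile(lid,[1,99],axis=0)-s["position"])
A=lid[~np.isnan(lid).any(1)];A=A[abs(A[:,2]-np.median(A[:,2]))<4];print("lid normal",np.linalg.svd(A-A.mean(0))[2][2])
for p in((618,267),):print("cup",won(f,s,p[0]/1.5625,p[1]/1.5625,76))
E
```

```text
[ 199   51  107  105 8776]
rim 521.205078125 268.8606872558594 62.04237365722656 [522.12107906 269.72956799]
floor z 24.095317223489374 [521.14080779 268.75720849  22.2312997 ]
lid z 229.08525910343957 [[-38.13880224   0.11312296 -34.71968558]
 [ 37.96989353  39.38068618 -30.44608319]]
lid normal [4.16094414e-04 2.19064695e-03 9.99997514e-01]
cup [684.06069718 201.39066744  76.        ]
```

>>> move_arm:
  plan:
    - [[0.015,0,0.005,0,0,0,0],[0.025,-0.001,0.015,0,0,0,0],[0.02,0,0.025,0,0,0,0],[0.01,0,0.03,0,0,0,0],[0,0,0.03,0,0,0,0]]

```text
t: 6.7
position: [521.4, 268.8, 154.2]
tool_rot: [[-0.005, 1.0, 0.001], [1.0, 0.005, 0.001], [0.001, 0.001, -1.0]]
force: [0.8, 0.3, -1.6]
opening: 23.8
grasp_force: 58.9
```

>>> move_arm:
  plan:
    - [[0,0,0.025,0,0,0,0],[0,0,0.015,0,0,0,0],[0,0,0.01,0,0,0,0],[0,0,0,0,0,0,0],[0,0,0,0,0,0,0]]

```text
t: 7.2
position: [521.9, 267.9, 106.5]
tool_rot: [[-0.004, 1.0, 0.002], [1.0, 0.004, 0.001], [0.001, 0.002, -1.0]]
force: [0.3, 0.0, -0.8]
opening: 24.4
grasp_force: 58.9
```

Needs 31.8 mm more.

>>> move_arm:
  plan:
    - [[0.001,0,0.012,0,0,0,0],[0,0,0.01,0,0,0,0],[0,0,0.005,0,0,0,0],[0,0,0.002,0,0,0,0],[0,0,0,0,0,0,0]]

```text
t: 7.7
position: [520.7, 268.7, 75.7]
tool_rot: [[-0.005, 1.0, -0.001], [1.0, 0.005, -0.0], [-0.0, -0.001, -1.0]]
force: [0.1, 0.1, -0.2]
opening: 24.0
grasp_force: 59.0
```

>>> move_arm:
  plan:
    - [[0,0,0.001,0,0,0,0],[0,0,0.001,0,0,0,0],[0,0,0.001,0,0,0,0],[0,0,0,0,0,0,0],[0,0,0,0,0,0,0]]

```text
t: 8.2
position: [521.5, 269.0, 74.8]
tool_rot: [[-0.005, 1.0, 0.001], [1.0, 0.005, 0.0], [0.0, 0.001, -1.0]]
force: [-1.7, -1.7, 5.2]
opening: 24.3
grasp_force: 59.5
```

>>> move_arm:
  plan:
    - [[0,0,0,0,0,0,0.027],[0,0,0,0,0,0,0.035],[0,0,0,0,0,0,0.045],[0,0,0,0,0,0,0.055],[0,0,0,0,0,0,0.06]]

```text
t: 8.7
position: [521.0, 268.8, 73.0]
tool_rot: [[-0.005, 1.0, -0.0], [1.0, 0.005, -0.0], [-0.0, -0.0, -1.0]]
force: [-0.2, -0.3, 0.4]
opening: 59.9
grasp_force: 0.0
```

>>> move_arm:
  plan:
    - [[0,0,-0.005,0,0,0,0.06],[0,0,-0.015,0,0,0,0.06],[0,0,-0.03,0,0,0,0.06],[0,0,-0.035,0,0,0,0.06],[0,0,-0.035,0,0,0,0.06]]

```text
t: 9.2
position: [521.1, 268.8, 195.8]
tool_rot: [[-0.005, 1.0, 0.001], [1.0, 0.005, 0.0], [0.0, 0.001, -1.0]]
force: [0.4, 0.1, -0.2]
opening: 60.3
grasp_force: 0.0
```

>>> move_arm:
  plan:
    - [[0,0,-0.03,0,0,-0.139,0.06],[0,0,-0.02,0,0,-0.139,0.06],[0,0,-0.02,0,0,-0.139,0.06],[0,0,-0.005,0,0,-0.139,0.06],[0,0,0,0,0,-0.139,0.06]]

```text
t: 9.7
position: [522.0, 269.2, 272.2]
tool_rot: [[-0.649, 0.761, 0.005], [0.761, 0.649, 0.002], [-0.002, 0.005, -1.0]]
force: [0.2, -0.1, 0.2]
opening: 60.1
grasp_force: 0.0
```

>>> move_arm:
  plan:
    - [[0,0,0,0,0,-0.139,0.06],[0,0,0,0,0,-0.139,0.06],[0,0,0,0,0,-0.139,0.06],[0,0,0,0,0,-0.139,0.06],[0,0,0,0,0,-0.139,0.06]]

```text
t: 10.2
position: [521.3, 268.9, 270.1]
tool_rot: [[-0.986, 0.169, 0.002], [0.169, 0.986, 0.001], [-0.002, 0.001, -1.0]]
force: [-0.6, -0.6, 0.2]
opening: 59.9
grasp_force: 0.0
```

```bash
python3 - <<'E'
from h import *
from rig import arm,optics
s=arm.state();print(s["t"],s["position"],s["tool_rot"].round(3).tolist(),s["joint_positions"].round(2))
f=optics.grab_frame("side");np.savez("side1.npz",**f)
W=cloud(f)[120:160,220:275];P=W[~np.isnan(W).any(-1)]
h=cv2.cvtColor(f["image"],cv2.COLOR_RGB2HSV)[120:160,220:275]
m=cv2.inRange(h,(8,60,110),(30,255,255))>0;Q=W[m];Q=Q[(Q[:,2]>36)];print("lid",len(Q),np.nanmedian(Q,0),np.nanpercentile(Q,[1,99],axis=0))
cv2.imwrite("pics/lid1.png",cv2.cvtColor(cv2.resize(f["image"][110:215,200:340],(800,600),interpolation=2),4))
E
```

```text
10.2 [521.27140192 268.9406177  270.07959507] [[-0.986, 0.169, 0.002], [0.169, 0.986, 0.001], [-0.002, 0.001, -1.0]] [0.36 0.21 0.31 1.66 0.   0.53]
lid 256 [520.47198287 262.90181089  44.72945648] [[483.78276296 229.32366739  40.645458  ]
 [560.03345435 301.94231496  80.33937097]]
```

View pics/lid1.png

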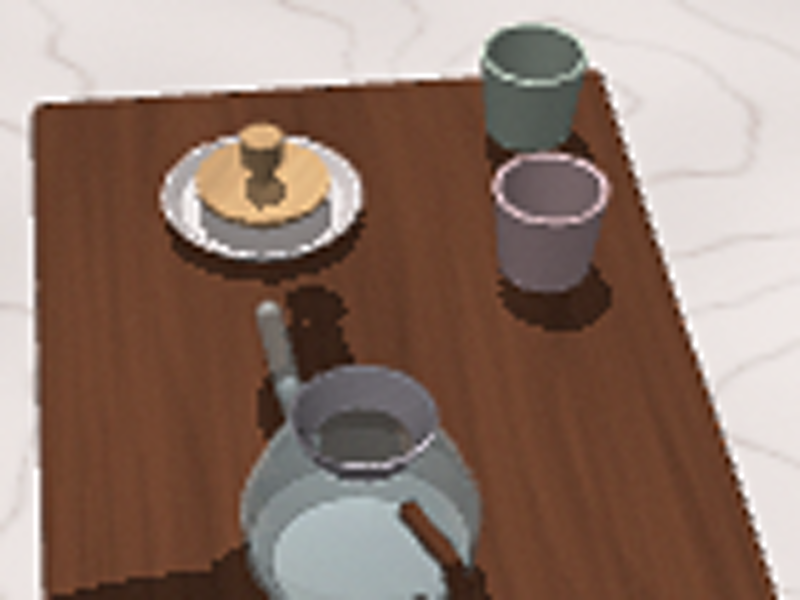

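The lid at (262,180) stands flat in the saucer with its knob up, and the pot's mouth is open. Now the infuser.

>>> move_arm:
  plan:
    - [[0,-0.025,0,0,0,0,0.06],[0,-0.038,0,0,0,0,0.06],[0,-0.04,0,0,0,0,0.06],[0,-0.04,0,0,0,0,0.06],[0,-0.04,0,0,0,0,0.06]]

```text
t: 10.75
position: [488.8, 87.4, 269.7]
tool_rot: [[-0.984, 0.177, 0.002], [0.177, 0.984, -0.0], [-0.002, 0.0, -1.0]]
force: [1.1, -0.8, 0.2]
opening: 59.8
grasp_force: 0.0
```

>>> move_arm:
  plan:
    - [[0.001,-0.04,0,0,0,0,0.07],[0.001,-0.04,0,0,0,0,0.07],[0.001,-0.04,0,0,0,0,0.07],[0.001,-0.04,0,0,0,0,0.07],[0.001,-0.04,0,0,0,0,0.07]]

```text
t: 11.25
position: [448.8, -108.9, 269.9]
tool_rot: [[-0.984, 0.177, 0.002], [0.177, 0.984, -0.001], [-0.002, -0.0, -1.0]]
force: [1.5, -0.7, 0.1]
opening: 70.0
grasp_force: 0.0
```

>>> move_arm:
  plan:
    - [[0,-0.04,0,0,0,0,0.07],[0,-0.035,0,0,0,0,0.07],[0,-0.035,0,0,0,0,0.07],[0,-0.02,0,0,0,0,0.07],[0,0,0,0,0,0,0.07]]

```text
t: 11.75
position: [426.0, -237.8, 269.3]
tool_rot: [[-0.983, 0.181, 0.001], [0.181, 0.983, -0.002], [-0.001, -0.001, -1.0]]
force: [-0.2, 0.8, -0.2]
opening: 69.7
grasp_force: 0.0
```

>>> move_arm:
  plan:
    - [[0,0,0,0,-0.12,0,0.07],[0,0,0,0,-0.12,0,0.07],[0,0,0,0,-0.12,0,0.07],[0,0,0,0,-0.12,0,0.07],[0,0,0,0,-0.12,0,0.07]]

```text
t: 12.25
position: [427.0, -234.3, 270.3]
tool_rot: [[-0.809, 0.174, 0.562], [0.143, 0.985, -0.1], [-0.57, -0.0, -0.821]]
force: [0.2, 0.1, 0.2]
opening: 69.9
grasp_force: 0.0
```

```bash
python3 - <<'E'
from h import *
f,s=save("w3");print(s["t"],s["position"],s["tool_rot"].round(3).tolist(),s["joint_positions"].round(2))
E
```

```text
12.25 [ 426.9869325  -234.31304702  270.34454179] [[-0.809, 0.174, 0.562], [0.143, 0.985, -0.1], [-0.57, -0.0, -0.821]] [-0.86 -0.62 -0.53  1.17  0.37 -0.59]
```

View pics/w3.png

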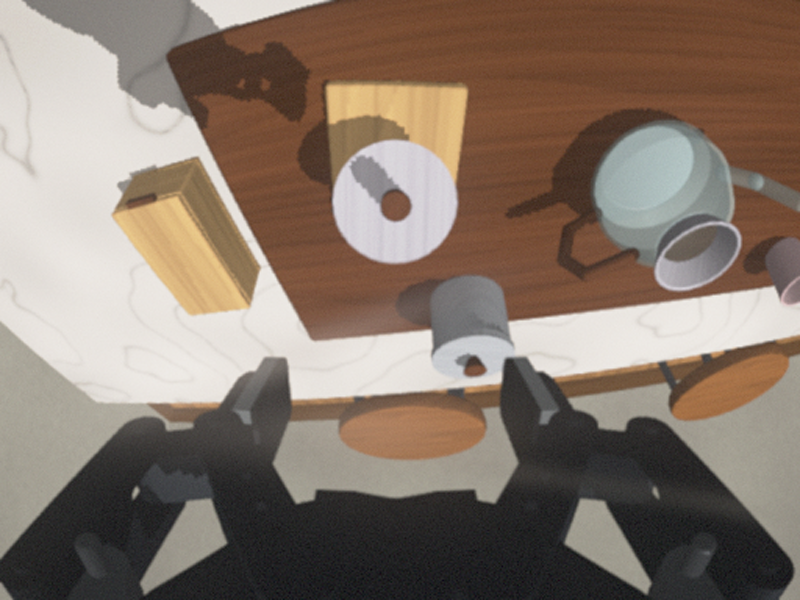

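The view looks straight down the post: cap disc at (395,202), post top at (396,205), stand foot behind it.

```bash
cat > inf.py <<'E'
from h import *
def measure(name,cx,cy,R=42):
    f,s=load(name);im=f["image"];hsv=cv2.cvtColor(im,cv2.COLOR_RGB2HSV);W=wcloud(f,s)
    v,u=np.indices(W.shape[:2]);near=np.hypot(u-cx,v-cy)<R
    cap=near&(hsv[...,1]<55)&~np.isnan(W).any(-1);P=W[cap];P=P[P[:,2]>70]
    for _ in range(6):
        q=np.median(P,0) if _==0 else P.mean(0);n=np.linalg.svd(P-P.mean(0))[2][2];n*=np.sign(n[2]);r=(P-P.mean(0))@n;P=P[abs(r)<max(3,2*r.std())]
    q=P.mean(0)
    c,_=cv2.findContours((cv2.morphologyEx((near&(hsv[...,1]<55)&(hsv[...,2]>110)).astype(np.uint8),3,np.ones((9,9)))),0,2);c=max(c,key=cv2.contourArea)
    # cap outline rays onto the cap plane
    L=[]
    for p in c:
        o,d=wray(f,s,*p[0].astype(float));L.append(o+d*((q-o)@n)/(d@n))
    L=np.array(L);B=np.linalg.svd(np.eye(3)-np.outer(n,n))[0][:,:2]
    xy=(L-q)@B;(a,b),r=cv2.minEnclosingCircle(xy.astype(np.float32));C=q+B@[a,b]
    T=W[np.hypot(u-cx,v-cy)<5];T=T[~np.isnan(T).any(1)];h=(T-q)@n
    print("cap",len(P),C.round(1),"r",round(r,1),"n",n.round(3),"tilt",np.degrees(np.arccos(n[2])).round(1),np.degrees(np.arctan2(n[1],n[0])).round(1),"res",((P-q)@n).std().round(2),"post h",np.percentile(h,[50,90]).round(1))
    top=T[h>30];print("posttop",len(top),top.mean(0).round(1) if len(top) else None,"pred",(C+40*n).round(1))
    return f,s,C,n
E
python3 - <<'E'
from inf import *
f,s,C,n=measure("w3",395/1.5625,203/1.5625)
R=s["tool_rot"];post=C+24*n;print("post",post.round(1))
grasp_tcp=post+6*n
print("tool err deg (rotvec tool)",(R.T@np.cross(R[:,2],-n)).round(4))
print("shift tool",(R.T@(grasp_tcp-s["position"])).round(1))
# post-top brown blob
hsv=cv2.cvtColor(f["image"],cv2.COLOR_RGB2HSV);m=cv2.inRange(hsv,(0,90,20),(20,255,200));nl,lab,st,ce=cv2.connectedComponentsWithStats(m);i=lab[131,253];print(st[i],ce[i])
o,d=wray(f,s,*ce[i]);t=((C+40*n-o)@n)/(d@n);print("ray posttop",o+t*d)
E
```

```text
cap 4572 [ 492.5 -246.1   97.1] r 40.7 n [-0.581  0.116  0.806] tilt 36.3 168.7 res 0.72 post h [39.9 40.7]
posttop 78 [ 468.1 -241.4  128.4] pred [ 469.2 -241.5  129.3]
post [ 478.5 -243.3  116.4]
tool err deg (rotvec tool) [ 0.0124 -0.0267 -0.    ]
shift tool [ 45.    0.3 150.3]
[245 123  17  18 254] [252.73228346 131.25984252]
ray posttop [ 469.02309208 -241.50826776  129.13865475]
```

>>> move_arm:
  plan:
    - [[0,0,0,0.012,-0.027,0,0.06],[0.025,0.001,0.02,0,0,0,0.06],[0.02,0.001,0.03,0,0,0,0.06],[0.004,0,0.03,0,0,0,0.06],[0,0,0,0,0,0,0.06]]

```text
t: 12.8
position: [432.6, -232.8, 169.7]
tool_rot: [[-0.801, 0.181, 0.57], [0.145, 0.983, -0.108], [-0.58, -0.004, -0.814]]
force: [-0.2, 1.2, -0.1]
opening: 59.7
grasp_force: 0.0
```

```bash
cat > go.py <<'E'
import sys,numpy as np
from rig import arm
s=arm.state();R=s["tool_rot"]
n=np.array([-.581,.116,.806]);n/=np.linalg.norm(n)
print(s["t"],s["position"],"shift",(R.T@(np.array([478.5,-243.3,116.4])+6*n-s["position"])).round(1),"rot",(R.T@np.cross(R[:,2],-n)).round(4),s["force"].round(1))
E
python3 go.py
```

```text
12.8 [ 432.63633768 -232.75979461  169.70941449] shift [-7.3 -1.8 64.7] rot [ 0.0061 -0.0148 -0.    ] [-0.2  1.2 -0.1]
```

>>> move_arm:
  plan:
    - [[-0.006,-0.002,0,0.006,-0.014,0,0.06],[0,0,0,0,0,0,0.06],[0,0,0,0,0,0,0.06]]

```text
t: 13.1
position: [439.1, -239.3, 181.5]
tool_rot: [[-0.788, 0.185, 0.588], [0.138, 0.983, -0.125], [-0.601, -0.017, -0.799]]
force: [-0.1, -0.5, 0.1]
opening: 60.1
grasp_force: 0.0
```

```bash
python3 go.py
```

```text
13.1 [ 439.12894594 -239.27074227  181.51384377] shift [ 7.5  4.4 69.7] rot [-0.0074  0.0106  0.    ] [-0.1 -0.5  0.1]
```

>>> move_arm:
  plan:
    - [[0,0,0,0,0,0,0.06],[0,0,0,0,0,0,0.06],[0,0,0,0,0,0,0.06]]

```text
t: 13.4
position: [438.2, -238.6, 178.8]
tool_rot: [[-0.789, 0.186, 0.586], [0.14, 0.983, -0.123], [-0.598, -0.015, -0.801]]
force: [0.5, -0.2, 0.4]
opening: 59.9
grasp_force: 0.0
```

```bash
python3 go.py; python3 -c "
from rig import arm;s=arm.state();print(s['joint_positions'].round(3),s['qvel'].round(3))"
```

```text
13.4 [ 438.22574165 -238.6362302   178.75352016] shift [ 4.8  3.8 68.1] rot [-0.0059  0.0076  0.    ] [ 0.5 -0.2  0.4]
[-0.848 -0.643 -0.739  0.935  0.366 -0.564] [ 0.001  0.001 -0.005 -0.002 -0.001  0.001]
```

>>> move_arm:
  plan:
    - [[0.002,0.002,0.015,-0.006,0.007,0,0.06],[0.002,0.001,0.015,0,0,0,0.06],[0,0,0.01,0,0,0,0.06],[0,0,0,0,0,0,0.06],[0,0,0,0,0,0,0.06]]

```text
t: 13.9
position: [458.9, -239.5, 143.6]
tool_rot: [[-0.794, 0.181, 0.581], [0.141, 0.983, -0.115], [-0.592, -0.01, -0.806]]
force: [0.5, 0.5, 0.7]
opening: 59.7
grasp_force: 0.0
```

```bash
python3 go.py; python3 -c "
from rig import arm;s=arm.state();print(s['joint_positions'].round(3),s['qvel'].round(3))"
```

```text
13.9 [ 458.88559289 -239.54393778  143.62315806] shift [ 0.   0.1 27.8] rot [ 0.001  -0.0002 -0.    ] [0.5 0.5 0.7]
[-0.807 -0.564 -0.763  0.83   0.347 -0.53 ] [-0.005 -0.014  0.016 -0.002  0.001  0.003]
```

>>> move_arm:
  plan:
    - [[0,0,0.01,0,0,0,0.06],[0,0,0.01,0,0,0,0.06],[0,0,0.006,0,0,0,0.06],[0,0,0,0,0,0,0.06],[0,0,0,0,0,0,0.06]]

```text
t: 14.4
position: [474.0, -242.4, 122.2]
tool_rot: [[-0.794, 0.181, 0.581], [0.141, 0.983, -0.115], [-0.592, -0.009, -0.806]]
force: [0.2, -0.5, -0.2]
opening: 59.5
grasp_force: 0.0
```

```bash
python3 go.py
```

```text
14.4 [ 473.97284361 -242.40147844  122.23975226] shift [-0.3 -0.   1.4] rot [ 0.0012 -0.0006 -0.    ] [ 0.2 -0.5 -0.2]
```

Aligned. Closing.

>>> move_arm:
  plan:
    - [[0,0,0,0,0,0,0.045],[0,0,0,0,0,0,0.03],[0,0,0,0,0,0,0.022],[0,0,0,0,0,0,0.018],[0,0,0,0,0,0,0.014]]

```text
t: 14.9
position: [474.1, -242.8, 123.3]
tool_rot: [[-0.793, 0.182, 0.581], [0.141, 0.983, -0.116], [-0.593, -0.01, -0.805]]
force: [-1.7, 0.4, 2.1]
opening: 16.1
grasp_force: 58.4
```

>>> move_arm:
  plan:
    - [[0,0,0,0,0,0,0.007],[0,0,0,0,0,0,0],[0,0,0,0,0,0,0],[0,0,0,0,0,0,0]]

```text
t: 15.3
position: [474.2, -242.8, 123.3]
tool_rot: [[-0.793, 0.182, 0.581], [0.14, 0.983, -0.116], [-0.593, -0.01, -0.805]]
force: [-3.5, 1.0, 4.1]
opening: 16.4
grasp_force: 58.4
```

>>> move_arm:
  plan:
    - [[0,0,-0.003,0,0,0,0],[0,0,-0.005,0,0,0,0],[0,0,-0.007,0,0,0,0],[0,0,0,0,0,0,0]]

```text
t: 15.7
position: [465.2, -241.1, 135.6]
tool_rot: [[-0.793, 0.182, 0.582], [0.14, 0.983, -0.116], [-0.593, -0.01, -0.805]]
force: [0.1, -0.8, -1.6]
opening: 16.5
grasp_force: 58.4
```

```bash
python3 go.py
```

```text
15.7 [ 465.20155411 -241.12770309  135.64416992] shift [ 0.6  0.5 17.5] rot [-0.0001  0.001   0.    ] [ 0.1 -0.8 -1.6]
```

>>> move_arm:
  plan:
    - [[0,0,-0.01,0,0,0,0],[0,0,-0.015,0,0,0,0],[0,0,-0.02,0,0,0,0],[0,0,-0.025,0,0,0,0],[0,0,-0.025,0,0,0,0]]

```text
t: 16.2
position: [409.3, -229.4, 212.2]
tool_rot: [[-0.793, 0.181, 0.581], [0.14, 0.983, -0.115], [-0.592, -0.01, -0.806]]
force: [0.2, -0.0, -1.8]
opening: 16.4
grasp_force: 58.5
```

>>> move_arm:
  plan:
    - [[0,0,-0.025,0,0,0,0],[0,0,-0.02,0,0.06,0,0],[0,0,-0.015,0,0.12,0,0],[0,0,-0.01,0,0.12,0,0],[0,0,0,0,0.12,0,0]]

```text
t: 16.7
position: [371.8, -223.2, 273.2]
tool_rot: [[-0.961, 0.183, 0.207], [0.175, 0.983, -0.052], [-0.214, -0.014, -0.977]]
force: [0.4, -0.6, -1.0]
opening: 16.5
grasp_force: 58.5
```

>>> move_arm:
  plan:
    - [[0,0,0,0,0.12,0,0],[0,0,0,0,0.09,0,0],[0,0,0,0,0,0,0],[0,0,0,0,0,0,0]]

```text
t: 17.1
position: [371.9, -222.2, 269.2]
tool_rot: [[-0.983, 0.181, 0.003], [0.181, 0.983, -0.01], [-0.005, -0.009, -1.0]]
force: [0.2, -0.5, -0.3]
opening: 16.4
grasp_force: 58.7
```

```bash
cat > go2.py <<'E'
import sys,numpy as np
from rig import arm
s=arm.state();R=s["tool_rot"];g=np.array([float(x) for x in sys.argv[1:4]])
a=np.array([float(x) for x in sys.argv[4:7]] or [0,0,-1]) # wanted tool z in world
print(s["t"],s["position"].round(1),"shift",(R.T@(g-s["position"])).round(1),"rot",(R.T@np.cross(R[:,2],a)).round(4),"F",s["force"].round(1),s["qvel"].round(2),s["grasp_force"].round(1))
E
python3 go2.py 545.5 -32 270
```

```text
Traceback (most recent call last):
  File "go2.py", line 5, in <module>
    print(s["t"],s["position"].round(1),"shift",(R.T@(g-s["position"])).round(1),"rot",(R.T@np.cross(R[:,2],a)).round(4),"F",s["force"].round(1),s["qvel"].round(2),s["grasp_force"].round(1))
                                                                                                                                                                    ^^^^^^^^^^^^^^^^^^^^^^
AttributeError: 'float' object has no attribute 'round'
```

```bash
sed -i 's/,s\["grasp_force"\].round(1)//' go2.py; python3 go2.py 545.5 -32 270; python3 - <<'E'
from h import *
f,s=save("w4")
E
```

```text
17.1 [ 371.9 -222.2  269.2] shift [-136.3  218.5   -2.1] rot [-0.0091  0.005   0.    ] F [ 0.2 -0.5 -0.3] [-0.01 -0.05 -0.02  0.   -0.    0.  ]
```

View pics/w4.png

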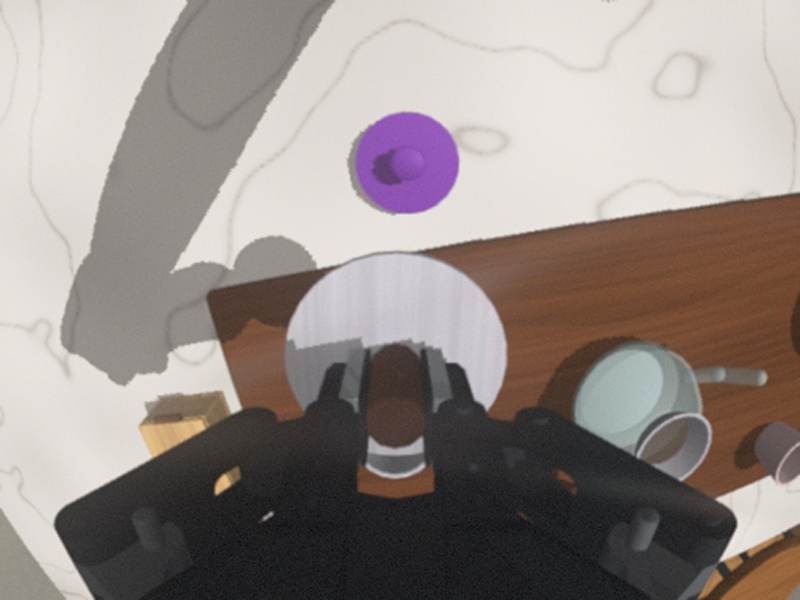

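The cap is at (396,350) under the fingers, the infuser is firmly held, and the pot's mouth shows at (673,446). I'll measure the cap's plane and the mouth's rim.

```bash
cat > cap.py <<'E'
from h import *
def cap(name):
    f,s=load(name);im=f["image"];hsv=cv2.cvtColor(im,cv2.COLOR_RGB2HSV);W=wcloud(f,s);R=s["tool_rot"];T=(W-s["position"])@R
    v,u=np.indices(T.shape[:2]);m=(hsv[...,1]<60)&(v>155)&(v<245)&(u>175)&(u<330)&(T[...,2]>20)&(T[...,2]<45)
    P=T[m];P=P[~np.isnan(P).any(1)]
    for _ in range(5):
        q=P.mean(0);n=-np.linalg.svd(P-q)[2][2];n*=-np.sign(n[2]);r=(P-q)@n;P=P[abs(r)<max(1.5,2*r.std())]
    # outer edge
    e=(m&(v<235)).astype(np.uint8);c,_=cv2.findContours(e,0,1);c=max(c,key=cv2.contourArea)
    L=[]
    for p in c[:,0]:
        o,d=wray(f,s,*p.astype(float));o=(o-s["position"])@R;d=d@R;L.append(o+d*((q-o)@n)/(d@n))
    L=np.array(L);rad=np.hypot(L[:,0],L[:,1]);E=L[(rad>35)&(rad<46)]
    A=np.c_[2*E[:,:2],np.ones(len(E))];
    from scipy.optimize import least_squares
    k=least_squares(lambda p:np.hypot(E[:,0]-p[0],E[:,1]-p[1])-p[2],[0,0,40],loss="soft_l1").x
    zc=q[2]-(n[0]*(k[0]-q[0])+n[1]*(k[1]-q[1]))/n[2]
    print("cap(tool): n",n.round(4),"centre",k[:2].round(1),"r",k[2].round(1),"ztop",zc.round(1),len(P),len(E),"world axis",(R@n).round(4))
    return f,s
if __name__=="__main__":
    import sys;cap(sys.argv[1])
E
python3 - <<'E'
from cap import *
f,s=cap("w4");W=wcloud(f,s)
hsv=cv2.cvtColor(f["image"],cv2.COLOR_RGB2HSV)
v,u=np.indices(W.shape[:2]);m=(W[...,2]>122)&(W[...,2]<134)&(u>400)&(u<462)&(v>255)&(v<315)
P=W[m];print(len(P),np.nanpercentile(P,[2,98],axis=0))
(x,y),r=cv2.minEnclosingCircle(P[:,:2].astype(np.float32));print("rim",x,y,r)
e=cv2.fitEllipse(np.argwhere(m)[:,::-1].astype(np.float32));print(e,won(f,s,*e[0],128))
E
```

```text
cap(tool): n [-0.004  -0.0011 -1.    ] centre [1.4 0.3] r 39.1 ztop 32.3 7912 225 world axis [5.e-04 8.e-03 1.e+00]
429 [[510.07225583 -66.02364516 122.22926446]
 [577.69175585   1.70219474 128.90388491]]
rim 545.0255737304688 -32.271697998046875 37.34188461303711
((430.0985412597656, 286.443603515625), (34.37420654296875, 51.839717864990234), 46.385215759277344) [540.22760207 -34.8070365  128.        ]
```

>>> move_arm:
  plan:
    - [[-0.012,0.018,0,-0.008,0,0,0],[-0.018,0.03,0,0,0,0,0],[-0.02,0.034,0,0,0,0,0],[-0.02,0.034,0,0,0,0,0],[-0.02,0.034,0,0,0,0,0]]

```text
t: 17.65
position: [487.3, -90.2, 270.6]
tool_rot: [[-0.983, 0.183, 0.008], [0.183, 0.983, -0.003], [-0.008, -0.002, -1.0]]
force: [0.2, 0.0, -1.2]
opening: 16.6
grasp_force: 58.7
```

>>> move_arm:
  plan:
    - [[-0.02,0.03,0,0,0,0,0],[-0.016,0.024,0,0,0,0,0],[-0.01,0.014,0,0,0,0,0],[0,0,0,0,0,0,0],[0,0,0,0,0,0,0]]

```text
t: 18.15
position: [544.1, -33.0, 270.2]
tool_rot: [[-0.983, 0.182, 0.005], [0.182, 0.983, -0.003], [-0.005, -0.002, -1.0]]
force: [-0.0, -0.1, -1.6]
opening: 16.7
grasp_force: 58.8
```

```bash
python3 go2.py 545.7 -32.6 230 0.0035 -0.002 -1
```

```text
18.15 [544.1 -33.  270.2] shift [-1.3  0.8 40.2] rot [-0.0007  0.0016 -0.    ] F [-0.  -0.1 -1.6] [-0.02 -0.   -0.01  0.   -0.    0.  ]
```

>>> move_arm:
  plan:
    - [[-0.001,0.001,0.008,-0.001,0.001,0,0],[0,0,0.014,0,0,0,0],[0,0,0.012,0,0,0,0],[0,0,0.006,0,0,0,0],[0,0,0,0,0,0,0]]

```text
t: 18.65
position: [545.2, -32.1, 227.6]
tool_rot: [[-0.983, 0.182, -0.0], [0.182, 0.983, -0.001], [-0.0, -0.001, -1.0]]
force: [-0.7, -0.2, -0.9]
opening: 16.4
grasp_force: 58.8
```

```bash
python3 - <<'E'
from cap import *
save("w5");cap("w5")
E
python3 go2.py 545.7 -32.6 171.3 0.0035 -0.002 -1
```

```text
cap(tool): n [-0.0043 -0.001  -1.    ] centre [1.4 0.3] r 39.1 ztop 32.3 7917 224 world axis [ 4.1e-03 -9.0e-04  1.0e+00]
18.7 [545.7 -32.1 228.5] shift [-0.  -0.4 57.2] rot [ 0.0005 -0.0022 -0.    ] F [ 1.1  0.4 -1.1] [ 0.01 -0.    0.03  0.   -0.    0.  ]
```

>>> move_arm:
  plan:
    - [[0,0,0.01,0,-0.002,0,0],[0,0,0.014,0,0,0,0],[0,0,0.012,0,0,0,0],[0,0,0.006,0,0,0,0],[0,0,0,0,0,0,0]]

```text
t: 19.2
position: [545.4, -31.7, 185.1]
tool_rot: [[-0.983, 0.182, 0.001], [0.182, 0.983, -0.001], [-0.001, -0.001, -1.0]]
force: [-0.4, 0.1, -0.9]
opening: 16.7
grasp_force: 58.8
```

```bash
python3 go2.py 545.7 -32.6 171.3 0.0035 -0.002 -1
```

```text
19.2 [545.4 -31.7 185.1] shift [-0.5 -0.8 13.8] rot [ 0.0005 -0.0025  0.    ] F [-0.4  0.1 -0.9] [-0.   -0.01  0.03  0.01 -0.    0.  ]
```

>>> move_arm:
  plan:
    - [[0,-0.001,0.004,0,-0.002,0,0],[0,0,0.003,0,0,0,0],[0,0,0.002,0,0,0,0],[0,0,0.001,0,0,0,0],[0,0,0,0,0,0,0]]

```text
t: 19.7
position: [546.4, -33.0, 177.3]
tool_rot: [[-0.983, 0.182, 0.007], [0.182, 0.983, -0.002], [-0.007, -0.001, -1.0]]
force: [-0.2, 0.1, -0.1]
opening: 16.2
grasp_force: 58.8
```

>>> move_arm:
  plan:
    - [[0,0,0.001,0,0,0,0],[0,0,0.001,0,0,0,0],[0,0,0,0,0,0,0]]

```text
t: 20.0
position: [546.3, -32.9, 175.1]
tool_rot: [[-0.983, 0.182, 0.007], [0.182, 0.983, -0.002], [-0.007, -0.001, -1.0]]
force: [-0.2, 0.2, -1.0]
opening: 16.8
grasp_force: 58.8
```

```bash
python3 go2.py 545.7 -32.6 171.3 0.0035 -0.002 -1
```

```text
20.0 [546.3 -32.9 175.1] shift [0.7 0.2 3.8] rot [0.0005 0.0031 0.    ] F [-0.2  0.2 -1. ] [ 0. -0.  0.  0.  0. -0.]
```

>>> move_arm:
  plan:
    - [[0.0006,0,0.001,0,0.003,0,0],[0,0,0.001,0,0,0,0],[0,0,0,0,0,0,0]]

```text
t: 20.3
position: [545.7, -32.8, 173.0]
tool_rot: [[-0.983, 0.182, 0.003], [0.182, 0.983, -0.001], [-0.004, -0.001, -1.0]]
force: [-0.2, -0.1, -1.8]
opening: 16.3
grasp_force: 58.8
```

```bash
python3 go2.py 545.7 -32.6 171.3 0.0035 -0.002 -1
```

```text
20.3 [545.7 -32.8 173. ] shift [0.1 0.2 1.7] rot [ 0.0005 -0.0002  0.    ] F [-0.2 -0.1 -1.8] [-0. -0.  0.  0.  0. -0.]
```

>>> move_arm:
  plan:
    - [[0,0,0.001,0,0,0,0],[0,0,0,0,0,0,0]]

```text
t: 20.5
position: [545.7, -32.8, 172.0]
tool_rot: [[-0.983, 0.182, 0.003], [0.182, 0.983, -0.001], [-0.004, -0.001, -1.0]]
force: [0.2, -0.4, -1.4]
opening: 16.3
grasp_force: 58.7
```

>>> move_arm:
  plan:
    - [[0,0,0.0005,0,0,0,0],[0,0,0,0,0,0,0]]

```text
t: 20.7
position: [545.8, -32.8, 171.7]
tool_rot: [[-0.983, 0.182, 0.004], [0.182, 0.983, -0.002], [-0.004, -0.001, -1.0]]
force: [0.4, -0.8, -1.5]
opening: 16.6
grasp_force: 58.7
```

>>> move_arm:
  plan:
    - [[0,0,0.0005,0,0,0,0],[0,0,0,0,0,0,0]]

```text
t: 20.9
position: [545.9, -32.8, 171.3]
tool_rot: [[-0.983, 0.182, 0.004], [0.182, 0.983, -0.001], [-0.004, -0.001, -1.0]]
force: [-0.7, 0.8, -1.6]
opening: 16.3
grasp_force: 58.8
```

>>> move_arm:
  plan:
    - [[0,0,0.0005,0,0,0,0],[0,0,0,0,0,0,0]]

```text
t: 21.1
position: [545.9, -32.8, 171.1]
tool_rot: [[-0.983, 0.182, 0.004], [0.182, 0.983, -0.001], [-0.005, -0.001, -1.0]]
force: [-0.5, 0.5, 0.2]
opening: 16.4
grasp_force: 58.9
```

>>> move_arm:
  plan:
    - [[0,0,0.0005,0,0,0,0],[0,0,0,0,0,0,0]]

```text
t: 21.3
position: [546.0, -32.8, 171.1]
tool_rot: [[-0.983, 0.182, 0.005], [0.182, 0.983, -0.002], [-0.005, -0.001, -1.0]]
force: [-2.6, 0.5, 3.6]
opening: 16.2
grasp_force: 58.9
```

>>> move_arm:
  plan:
    - [[0,0,0.0005,0,0,0,0],[0,0,0,0,0,0,0]]

```text
t: 21.5
position: [546.0, -32.8, 171.0]
tool_rot: [[-0.983, 0.182, 0.005], [0.182, 0.983, -0.002], [-0.005, -0.001, -1.0]]
force: [-1.1, 1.4, 4.8]
opening: 16.3
grasp_force: 59.2
```

>>> move_arm:
  plan:
    - [[0.0005,0.0003,0.0005,0,0,0,0],[0,0,0,0,0,0,0],[0,0,0,0,0,0,0]]

```text
t: 21.8
position: [546.0, -32.8, 171.0]
tool_rot: [[-0.983, 0.182, 0.006], [0.182, 0.983, -0.002], [-0.007, -0.001, -1.0]]
force: [-1.6, 0.6, 6.2]
opening: 16.3
grasp_force: 59.3
```

```bash
python3 go2.py 545.7 -32.6 171 0.0035 -0.002 -1;python3 - <<'E'
from cap import *
save("w6");cap("w6")
E
```

```text
21.8 [546.  -32.8 171. ] shift [ 0.3  0.1 -0. ] rot [0.     0.0028 0.    ] F [-1.6  0.6  6.2] [-0. -0.  0. -0.  0. -0.]
cap(tool): n [-6.8e-03 -8.0e-04 -1.0e+00] centre [1.5 0.3] r 39.1 ztop 32.3 7913 226 world axis [3.e-04 5.e-04 1.e+00]
```

Infuser's axis is vertical and its cap top is at 138.7 mm (139 expected when home), so I'll release it and back off.

>>> move_arm:
  plan:
    - [[0,0,0,0,0,0,0.017],[0,0,0,0,0,0,0.022],[0,0,0,0,0,0,0.032],[0,0,0,0,0,0,0.045],[0,0,0,0,0,0,0.055]]

```text
t: 22.35
position: [545.2, -32.4, 168.6]
tool_rot: [[-0.983, 0.182, 0.003], [0.182, 0.983, -0.001], [-0.003, -0.001, -1.0]]
force: [1.4, -0.6, -0.5]
opening: 54.8
grasp_force: 0.0
```

>>> move_arm:
  plan:
    - [[0,0,-0.004,0,0,0,0.055],[0,0,-0.01,0,0,0,0.055],[0,0,-0.02,0,0,0,0.055],[0,0,-0.03,0,0,0,0.055],[0,0,-0.03,0,0,0,0.055]]

```text
t: 22.85
position: [544.8, -32.3, 264.7]
tool_rot: [[-0.983, 0.182, 0.004], [0.182, 0.983, -0.002], [-0.004, -0.001, -1.0]]
force: [0.4, -0.4, 0.8]
opening: 55.2
grasp_force: 0.0
```

>>> move_arm:
  plan:
    - [[0.03,-0.01,-0.02,0,0,0,0.055],[0.04,-0.02,0,0,0,0,0.055],[0.04,-0.02,0,0,0,0,0.055],[0,0,0,0,0,0,0.055],[0,0,0,0,0,0,0.055]]

```text
t: 23.35
position: [427.6, -61.7, 284.0]
tool_rot: [[-0.983, 0.183, 0.007], [0.183, 0.983, -0.002], [-0.007, -0.001, -1.0]]
force: [-0.4, 1.1, -0.0]
opening: 54.7
grasp_force: 0.0
```

```bash
python3 - <<'E'
from h import *
from rig import optics
f,s=save("w7")
g=optics.grab_frame("side")["image"][110:300,170:370]
cv2.imwrite("pics/end.png",cv2.cvtColor(cv2.resize(g,(630,598),interpolation=2),4))
W=wcloud(f,s);m=(abs(W[...,2]-139)<6)&(np.hypot(W[...,0]-545.3,W[...,1]+32.2)<46);P=W[m]
if len(P)>50:
    for _ in range(3): n=np.linalg.svd(P-P.mean(0))[2][2];r=(P-P.mean(0))@n;P=P[abs(r)<2]
    print(s["t"],"cap",len(P),np.median(P,0),n,((np.percentile(P,1,axis=0)+np.percentile(P,99,axis=0))/2))
E
```

```text
23.35 cap 1831 [536.05544957 -48.10898566 138.78582773] [-0.00336975  0.00187501  0.99999256] [543.72592903 -45.76166552 138.62952329]
```

View pics/end.png

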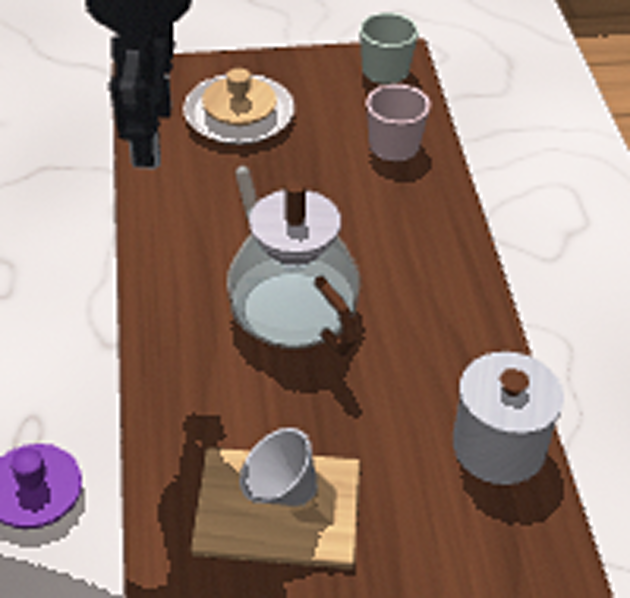

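The infuser sits upright and home in the pot at (295,222), with its cap level at 138.8 mm. The lid is flat in the saucer at (240,100), and nothing else has moved.

```bash
python3 -c "
from rig import ticket;print(ticket.job_done())"
```

```text
the job is handed in; nothing more can be done
None
```

The job is handed in: the lid stands flat, knob up, in the saucer, and the infuser sits upright and fully home in the pot; it took about 23 s of the 61 s allowed, and the last picture showed nothing else disturbed.

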